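Hook a cold sample tray out to its stop

TASK

The tray of frozen sample tubes is too cold to touch: pick up the standing hook tool by its handle, drop its hook into the loop on the tray's front and drag the tray level and gently out of its bay until you feel it press against the bay's sprung stop, without forcing it. Leave the tray resting out against the stop, unhook, and stand the hook tool upright on its black mat again. Touch the tray with nothing but the hook and do not disturb the bottle, the beaker or the box of tubes.

Things in the scene. Friction and masses are not known exactly. Their poses are not given: they have to be found in the camera images.
- bay: Fixed open-topped white bay, walls 75 mm high, jambs 92 mm apart at the mouth; its steel deck (124 wide, top 20 mm above bench) runs on 120 mm before the mouth. Origin on the bench under mid-mouth; x points into the bay (tray comes out along -x), z up. Inside is a stop with two sprung rubber pads, set differently each time, not measured: the tray's rear shoulders meet it after 50 to 110 mm.
- tray: Loose aluminium tray with a rack of white-capped tubes, 170 long, 88 wide (110 mm over its two rear shoulders), 51 mm high, 0.7 to 1.05 kg, on the bay's deck. Origin at the middle of the lower edge of its front face; x points into the bay, z up. It slides with friction: about 2.5 to 6 N of pull.
- loop (a point): Centre of the opening of the tray's pull loop: a flat level D loop of 7 mm round steel bar on the tray's front face, bar's centre line 55 mm above the bench. The opening is 24 mm wide (y) and 20 mm deep (x). The front bar, against which the hook pulls, has its centre line 13.5 mm from this point in -x. Axes as the tray's.
- hook_grip (a point): Centre of the hook tool's handle. The tool (160 g) stands on the mat on a flat foot 74 x 46 x 8 mm; this point is 30 mm above the foot's underside. The handle is an upright white block 70 long (x), 26 wide (y), from 8 to 50 mm above the underside: pinch it across the 26 mm from above. x points along the tool to the hook, z up.
- hook_tip (a point): A point on the hook's downward prong, 90 mm ahead (x) of hook_grip and 12 mm below it. An 8 mm round steel rod runs forward from the handle 38 mm above the foot's underside, then turns down; the prong's lowest point is 7 mm above the foot's underside and bent 4 mm back. Axes as hook_grip.
- hook: The whole hook tool; origin in the middle of the underside of its foot, 30 mm below hook_grip. Same axes.
- mat: The hook tool's flat black rubber mat on the bench, 200 mm (x) by 130 mm (y), 3 mm thick, fixed. Origin at the centre of its underside.
- stop_pad (a joint): How far the sprung stop's pads are pushed in, m: 0 untouched, 0.012 solid. The spring adds 1.5 N per mm to the tray's friction; a few mm is well pressed. Friction keeps the tray against the pads afterwards, though the spring may push it back a few mm.
- bottle: Loose amber bottle, 56 mm in diameter, 110 mm high, origin under its centre. Bystander.
- beaker: Loose white beaker, 72 mm in diameter, 85 mm high, origin under its centre. Bystander.
- tube_box: Loose white box with capped tubes, 90 x 70 mm, 45 mm high (tubes to 95 mm), origin under its centre. Bystander.
Not all that is in view belongs to the job. Of the things shaped like the tray, the aluminium one is meant.

How it is judged:
On the way, in this order (a step that is already met when the one before it is completed fails the run):
1. the hook's prong is down inside the tray's loop (horizontal distance between hook_tip and loop below 0.018 m and z of hook_tip in the frame of loop below 0.006 m), for 0.1 s.
2. with the hook still in the loop, the tray is pressed at least 2 mm into the sprung stop (all of step 1 and value of joint stop_pad above 0.002 m), for 0.2 s.
At the end, for the whole second after the job is handed in: The tray rests out against the sprung stop (pads still pushed in by more than 0.6 mm), and the hook tool stands upright and still on its mat, its handle within 75 mm of the mat's centre, released (value of joint stop_pad above 0.0006 m and linear speed of each of tray, hook below 0.01 m/s and angle between hook's own z axis and vertical below 0.1 rad and horizontal distance between hook_grip and mat below 0.075 m and height (world z) of hook below 0.006 m and contact force between hook and mat above 0.5 N); the robot touches nothing.
It fails at once if the hook pushes or pulls on the tray with more than 22 N (contact force between hook and tray above 22 N).
It fails at once if the fingers or the arm touch the cold tray (contact force between any of the fingers, the arm and tray above 0.5 N).
It fails at once if the tray is tipped by more than 0.15 rad (angle between tray's own z axis and vertical above 0.15 rad).
It fails at once if the bottle, beaker or box of tubes is moved by more than 20 mm (distance of any of bottle, beaker, tube_box from where it was at the start of the episode above 0.02 m).
It also fails if it takes over 72 s, if anything falls off the work surface, if the arm or the gripper's body presses on something with over 40 N, if the wrist force passes 120 N, or if a joint passes its speed limit or range.

ROBOT

A 7-joint arm with a two-finger parallel gripper is mounted at the origin on the work surface. World frame = base frame: x ahead of the robot, y to its left, z up, the work surface at z = 0. Lengths are in m, angles in rad, forces in N, time in s.
With the tool pointing down it reaches from about 0.425 to 0.95 m from the base axis. Payload 16.7 kg.
Tool frame: the origin (TCP) lies between the finger pads; the fingertips stand 8 mm ahead of it and the grasp point (between the pads) lies 11 mm behind it (finger_overhang is the distance from the TCP to the fingertips, in m); z points along the fingers, y is the direction in which the jaws open and shut (so a half turn about z gives the same grasp; the last joint's range is limited). The gripper opens to 94 mm and grips with 3 to 60 N. Pads are 16 mm wide; open, the fingers measure 119 mm over their backs; the gripper's body (75 mm by 177 mm) begins 78 mm behind the grasp point.
Start: joints at [1.151, 0.426, 0.074, 1.606, -0.034, 1.111, -0.067], TCP at [0.18, -0.651, 0.213] pointing down, gripper open.
Joint ranges: [-2.85, 2.85], [-0.5, 2.14], [-1.23, 1.37], [0.21, 2.46], [-1.02, 4.16], [0.16, 2.05], [-2.73, 2.73]. Speed limits (rad/s): [1.89, 1.89, 2.39, 2.39, 3.01, 3.01, 3.01].

INTERFACE

Orientations are given as a rotation vector (axis times angle).
In Python, from bench import sense, capture, sign_off, finger_overhang gives the robot as it stands.
- The arm moves only by the tool send_rows, never from a script. Its arguments are lists of equal length, an entry for each row: "linear": the shift along the world's x, y, z in m, a list of three; "turn": the turn about the world's z in degrees. In form: {"linear": [[x, y, z], ...], "turn": [turn, ...]}. A call has 1 to 5 rows; each row shifts and turns the commanded pose from where the row before left it; what a row does not reach is not made up. A row lasts 1/8 s, in which the tool goes at most 62.5 mm and 10.7 degrees, less where a joint would pass 70% of its speed; a pose out of reach is approached as far as the arm can. A call with a gripper value outside its range is refused whole. "fingers" is the closure, from 0 (fully open) to 1 (shut), set as the call begins (left out, the last holds). The fingers move at their own pace and stop on an object; "force" is the grip in N (left out, the last holds). Time passes only in rows, so rows that do not move let the fingers close. It gives the time, the measured TCP pose, the force and the opening at its end, in the units of the state.
- sense(): the state, without advancing time (a new reading comes with each control period).
- capture(name): name is "scene" or "top" or "wrist"; returns a dict with "image" (420x560x3 uint8, red, green, blue), "fx", "fy", "cx", "cy" (pixels), "R" (3x3) and "t" (3): a world point X has camera coordinates R X + t; the wrist camera has in their place "hand_eye" (4x4, takes a point from camera to tool coordinates, whose origin is the TCP and whose axes are the flange's). Camera axes: x right, y down, z forward; pixel columns grow to the right and rows downward; lengths in m; the calibration is good to about 2 mm. The wrist camera is an equidistant fisheye: a pixel r from the principal point sees the ray r / f radians off the axis. A picture is of the moment at which its call begins: read the wrist's pose just before it. There is no depth.
- sign_off(): hands the job in, once; it reports no verdict.
The state is a dict: "t": time; "q": joint angles; "qvel": joint speeds; "tau": joint torques, N m; "tool_pos": TCP position; "ee_rot": TCP orientation; "contact_force": force on the tool from outside, world axes, zero at the start; "wrist_torque": the same for the moment, N m; "opening": opening from 0.0 (shut) to 1.0 (fully open).
Only numpy, scipy, OpenCV 4.12 (cv2) and the standard library are available. Lean on these libraries where they do the work, as an engineer would, in place of code of your own. Each camera call takes 0.05 s, during which the arm holds its last target.

## Working session

There is one attempt and no reset: what is moved stays moved. The work goes in short steps, Python scripts to look and compute and a tool call to move; the robot and the scene stay as the last step left them, time stands still between calls to the robot, and variables do not carry over. Pictures are saved under pics/ and viewed, and the job is handed in when it is done.

Besides the shell and the picture viewer there is one more tool, called as a command line: name --pt "numbers of a row" for each row, then --argument value for the rest. send_rows: Moves the arm, as the interface text tells. Its arguments: {"type":"object","properties":{"linear":{"type":"array","items":{"type":"array","items":{"type":"number"}}},"turn":{"type":"array","items":{"type":"number"}},"fingers":{"type":"number"},"force":{"type":"number"}},"required":["linear","turn"]}

```bash
mkdir -p pics; ls; cat > h.py <<'E'
import numpy as np,cv2,pickle
from bench import *
def snap(n,f):
    c=capture(n); pickle.dump(c,open(f'pics/{f}.pkl','wb')); cv2.imwrite(f'pics/{f}.png',c['image'][:,:,::-1]); return c
def crop(f,x0,y0,x1,y1,o):
    im=cv2.imread(f'pics/{f}.png')[y0:y1,x0:x1]; s=min(800/im.shape[1],600/im.shape[0]); cv2.imwrite(f'pics/{o}.png',cv2.resize(im,None,fx=s,fy=s,interpolation=cv2.INTER_CUBIC)); print('scale',s)
def ray(f,u,v,z):
    c=pickle.load(open(f'pics/{f}.pkl','rb')); R=np.array(c['R']);t=np.array(c['t'])
    d=R.T@np.array([(u-c['cx'])/c['fx'],(v-c['cy'])/c['fy'],1]); o=-R.T@t
    return o+d*(z-o[2])/d[2]
def proj(f,X):
    c=pickle.load(open(f'pics/{f}.pkl','rb')); p=np.array(c['R'])@np.array(X)+np.array(c['t'])
    return c['fx']*p[0]/p[2]+c['cx'],c['fy']*p[1]/p[2]+c['cy']
E
python3 - <<'E'
from h import *
s=sense(); print(s)
for n in ['scene','top','wrist']: c=snap(n,n+'0'); print({k:v for k,v in c.items() if k!='image'})
E
```

```text
pics
{'t': 0.0, 'q': array([ 1.15150906,  0.4267003 ,  0.07386787,  1.60658776, -0.03409579,
        1.11082158, -0.06710222]), 'qvel': array([ 0.00061257, -0.00068753,  0.00170305, -0.00043679,  0.0014724 ,
        0.00020634,  0.00165107]), 'tau': array([ 2.72966472e-04, -9.35828590e+01,  3.66667628e+00, -4.54212463e+01,
       -4.89589095e-02,  2.00497761e-02,  1.01467433e-04]), 'tool_pos': array([ 0.17975168, -0.65018558,  0.21280577]), 'ee_rot': array([-3.11184617e+00, -4.22258681e-01,  4.21826248e-04]), 'contact_force': array([-0.01729571, -0.42762427, -0.35033049]), 'wrist_torque': array([-0.01347901, -0.00444707, -0.03449023]), 'opening': 1.0014109170910692}
{'fx': 442.2712589906122, 'fy': 442.2712589906122, 'cx': 285.3297288083422, 'cy': 213.16184042086647, 'R': array([[-0.66667631,  0.74527909, -0.0100881 ],
       [ 0.6159667 ,  0.54328035, -0.57046603],
       [-0.41967574, -0.38653012, -0.82125924]]), 't': array([ 0.35846353, -0.34276952,  1.59111769])}
{'fx': 394.9657813404301, 'fy': 394.9657813404301, 'cx': 276.4713953207157, 'cy': 204.44922669825388, 'R': array([[-0.00167609, -0.99986348,  0.01643839],
       [-0.98027406, -0.00160602, -0.19763651],
       [ 0.19763593, -0.01644538, -0.98013754]]), 't': array([0.02812769, 0.58891271, 0.83578215])}
{'fx': 325.19226210127806, 'fy': 325.19226210127806, 'cx': 275.8773441576586, 'cy': 209.08828568453404, 'hand_eye': array([[-2.35237553e-04, -9.74243698e-01, -2.25497584e-01,
         6.57198014e-02],
       [ 9.99999953e-01, -2.73454270e-04,  1.38243422e-04,
        -8.91316653e-04],
       [-1.96346060e-04, -2.25497541e-01,  9.74243717e-01,
        -1.70877618e-01],
       [ 0.00000000e+00,  0.00000000e+00,  0.00000000e+00,
         1.00000000e+00]])}
```

View pics/scene0.png

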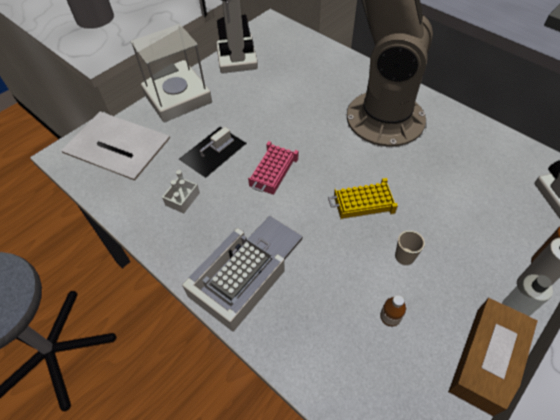

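View pics/top0.png

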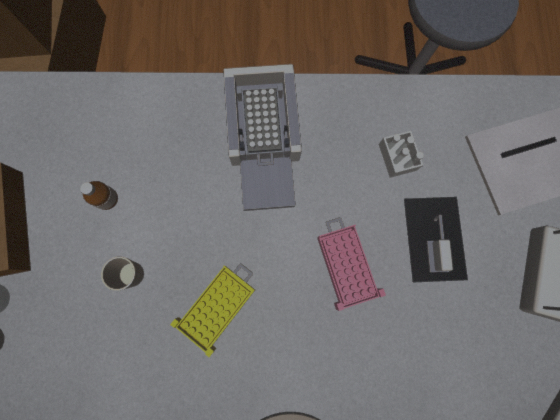

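View pics/wrist0.png

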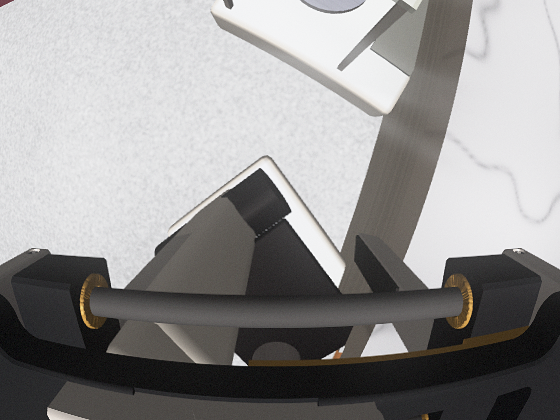

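The scene shows the bay with the aluminium tray (top view about 262,120), the hook tool on its mat (440,245), and pink and yellow decoy trays. I'll zoom in on these.

```bash
python3 - <<'E'
from h import *
crop('top0',390,190,490,290,'c1'); crop('top0',215,60,315,215,'c2'); crop('scene0',170,120,260,180,'c3'); crop('scene0',180,205,310,330,'c4')
E
```

```text
scale 6.0
scale 3.870967741935484
scale 8.88888888888889
scale 4.8
```

View pics/c1.png

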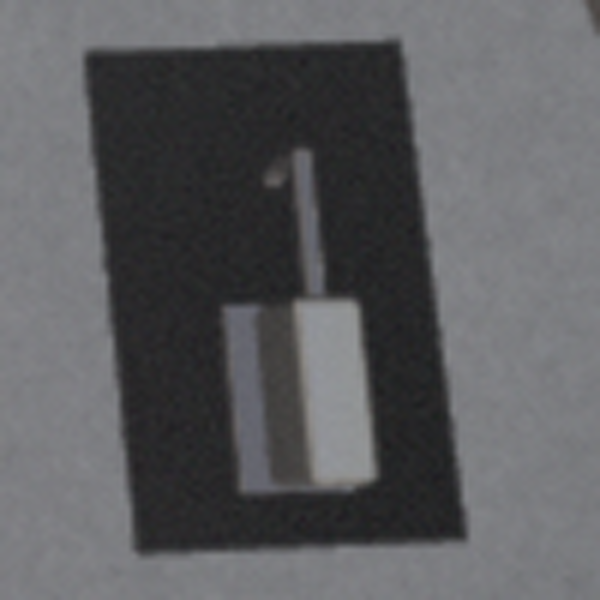

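View pics/c2.png

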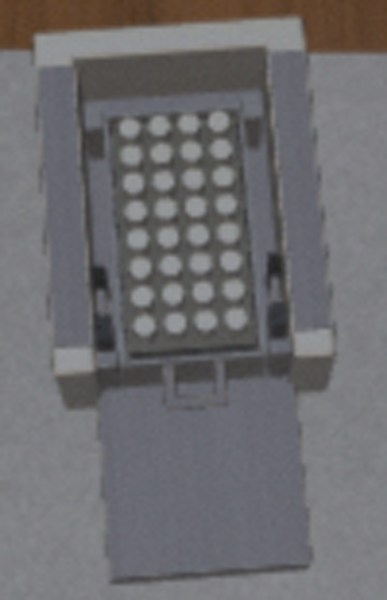

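View pics/c3.png

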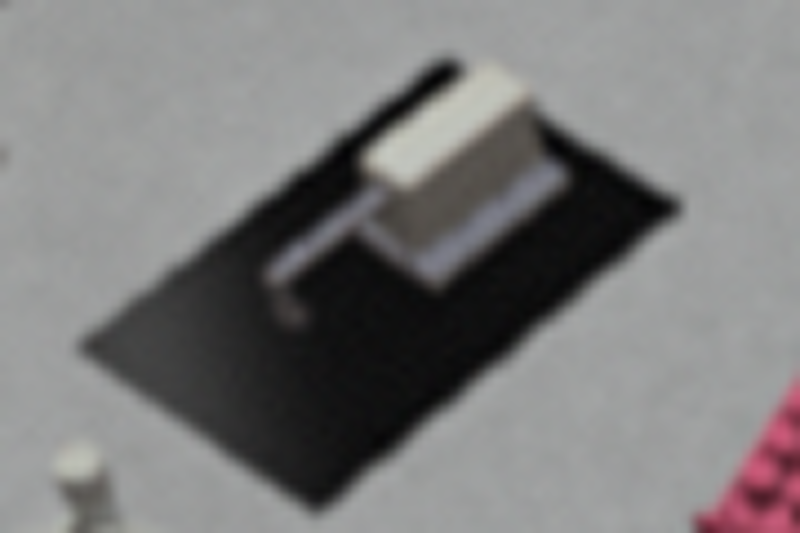

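View pics/c4.png

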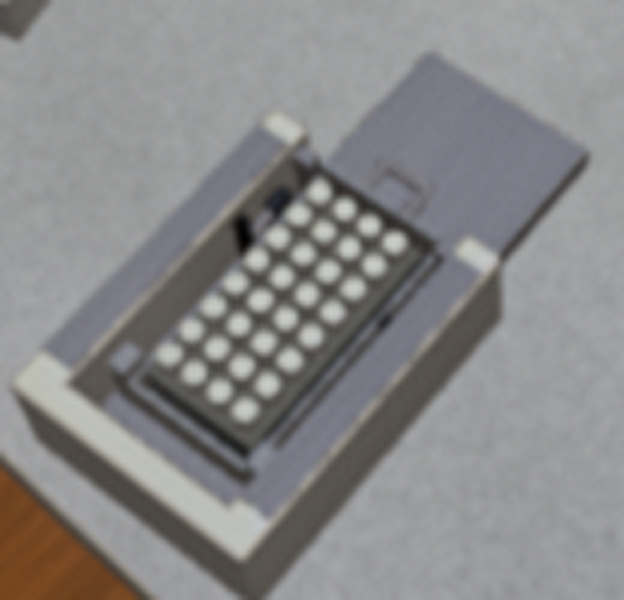

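```bash
python3 - <<'E'
from h import *
def P(f,pts,s,x0,y0,z,name):
    a=np.array([ray(f,(x+.5)/s-.5+x0,(y+.5)/s-.5+y0,z) for x,y in pts]); print(name,a.round(4).tolist(),'mean',a.mean(0).round(4)); return a
def ang(a,b): d=b-a; return round(np.degrees(np.arctan2(d[1],d[0])),2), round(np.linalg.norm(d),4)
m=P('top0',[(85,50),(402,40),(467,540),(137,550)],6,390,190,.003,'mat'); print(ang(m[3],m[0]),ang(m[2],m[1]),ang(m[0],m[1]))
h=P('top0',[(296,300),(357,299),(378,482),(313,485)],6,390,190,.053,'handle');print(ang(h[3],h[0]),ang(h[2],h[1]),ang(h[0],h[1]))
P('top0',[(222,305),(240,493)],6,390,190,.011,'foot')
P('top0',[(303,150)],6,390,190,.045,'rodend')
s=3.870967741935484
l=P('top0',[(163,405),(228,402),(225,361),(166,363)],s,215,60,.055,'loop');print(ang(l[0],l[1]))
d=P('top0',[(112,582),(312,568)],s,215,60,.020,'deck');print(ang(*d))
j=P('top0',[(55,350),(97,349),(289,333),(333,331)],s,215,60,.075,'jambfront');print(ang(j[0],j[3]))
# scene
s=8.8888889
P('scene0',[(445,55),(680,207),(317,513),(82,346)],s,170,120,.003,'mat')
h=P('scene0',[(490,65),(535,100),(408,190),(360,160)],s,170,120,.053,'handle');print(ang(h[0],h[3]),ang(h[1],h[2]))
s=4.8
l=P('scene0',[(400,167),(428,190),(412,212),(377,187)],s,180,205,.055,'loop')
j=P('scene0',[(272,118),(306,140),(462,238),(500,265)],s,180,205,.075,'jamb')
d=P('scene0',[(432,52),(588,155)],s,180,205,.02,'deck');print(ang(*d))
E
```

```text
mat [[0.6168, -0.2821, 0.003], [0.6212, -0.4118, 0.003], [0.4217, -0.4188, 0.003], [0.4181, -0.2893, 0.003]] mean [ 0.5195 -0.3505  0.003 ]
(np.float64(2.09), np.float64(0.1988)) (np.float64(2.03), np.float64(0.1996)) (np.float64(-88.05), np.float64(0.1298))
handle [[0.5099, -0.338, 0.053], [0.5102, -0.3611, 0.053], [0.4423, -0.3629, 0.053], [0.4413, -0.3386, 0.053]] mean [ 0.4759 -0.3502  0.053 ]
(np.float64(0.5), np.float64(0.0686)) (np.float64(1.53), np.float64(0.0679)) (np.float64(-89.06), np.float64(0.0231))
foot [[0.5125, -0.3267, 0.011], [0.4396, -0.3281, 0.011]] mean [ 0.4761 -0.3274  0.011 ]
rodend [[0.5684, -0.349, 0.045]] mean [ 0.5684 -0.349   0.045 ]
loop [[0.6846, 0.0737, 0.055], [0.6867, 0.0347, 0.055], [0.7124, 0.0365, 0.055], [0.711, 0.0721, 0.055]] mean [0.6987 0.0542 0.055 ]
(np.float64(-87.05), np.float64(0.039))
deck [[0.5833, 0.105, 0.02], [0.5921, -0.0169, 0.02]] mean [0.5877 0.044  0.02  ]
(np.float64(-85.84), np.float64(0.1222))
jambfront [[0.712, 0.1368, 0.075], [0.7127, 0.1121, 0.075], [0.7231, -0.0012, 0.075], [0.7245, -0.0273, 0.075]] mean [0.7181 0.0551 0.075 ]
(np.float64(-85.65), np.float64(0.1646))
mat [[0.4222, -0.4168, 0.003], [0.4194, -0.2873, 0.003], [0.6161, -0.2793, 0.003], [0.6198, -0.4068, 0.003]] mean [ 0.5194 -0.3475  0.003 ]
handle [[0.4459, -0.3571, 0.053], [0.4476, -0.3308, 0.053], [0.5114, -0.3326, 0.053], [0.5127, -0.3575, 0.053]] mean [ 0.4794 -0.3445  0.053 ]
(np.float64(-0.28), np.float64(0.0668)) (np.float64(-1.66), np.float64(0.0639))
loop [[0.6846, 0.0479, 0.055], [0.6852, 0.0708, 0.055], [0.702, 0.0739, 0.055], [0.7033, 0.0472, 0.055]] mean [0.6938 0.06   0.055 ]
jamb [[0.7179, -0.0218, 0.075], [0.7155, 0.0037, 0.075], [0.7035, 0.1152, 0.075], [0.7022, 0.1426, 0.075]] mean [0.7098 0.0599 0.075 ]
deck [[0.5959, -0.0111, 0.02], [0.5887, 0.1113, 0.02]] mean [0.5923 0.0501 0.02  ]
(np.float64(93.34), np.float64(0.1226))
```

```bash
python3 - <<'E'
from h import *
print(proj('scene0',[.18,-.65,.213]),proj('top0',[.18,-.65,.213]))
for n,u,v,z in [('balance corner a',525,312,0),('balance corner b',545,228,0),('tubebox',403,152,.045),('pink',350,265,.05),('pink loop',336,226,.05),('yellow',245,270,.05)]: print(n,ray('top0',u,v,z).round(3))
for n,u,v,z in [('bal front',183,115,0),('bal right',209,97,0)]: print(n,ray('scene0',u,v,z).round(3))
E
```

```text
(np.float64(216.39565415176668), np.float64(16.866533809553573)) (np.float64(676.1078302272276), np.float64(422.3306680068562))
balance corner a [ 0.348 -0.547  0.   ]
balance corner b [ 0.544 -0.621  0.   ]
tubebox [ 0.719 -0.273  0.045]
pink [ 0.453 -0.135  0.05 ]
pink loop [ 0.541 -0.107  0.05 ]
yellow [0.443 0.098 0.05 ]
bal front [ 0.47 -0.56  0.  ]
bal right [ 0.341 -0.561  0.   ]
```

send_rows --pt "0 0 0.06" --pt "0 0.02 0.06" --pt "0 0.06 0" --pt "0.02 0.05 0" --pt "0.03 0.05 0" --turn '[0,0,-5,-5,-5]'

```text
t: 0.78
tool_pos: [0.2296, -0.4692, 0.3329]
ee_rot: [3.141, 0.006, 0.0]
contact_force: [1.6, -1.0, 0.5]
opening: 1.0
```

send_rows --pt "0.05 0.03 0" --pt "0.05 0.03 0" --pt "0.05 0.03 -0.03" --pt "0.05 0.03 -0.04" --pt "0.045 0.001 -0.04" --turn '[0,0,0,0,0]'

```text
t: 1.4
tool_pos: [0.4686, -0.3528, 0.2285]
ee_rot: [3.141, 0.016, 0.002]
contact_force: [0.7, -2.3, 0.5]
opening: 1.002
```

send_rows --pt "0 0 0" --pt "0 0 0" --turn '[0,0]'

```text
t: 1.65
tool_pos: [0.4663, -0.355, 0.2288]
ee_rot: [-3.141, -0.012, 0.001]
contact_force: [0.2, -0.7, -0.4]
opening: 0.998
```

```bash
cat >> h.py <<'E'
from scipy.spatial.transform import Rotation as Ro
def wsnap(f):
    s=sense(); c=capture('wrist'); c['tool_pos']=s['tool_pos'];c['ee_rot']=s['ee_rot']
    pickle.dump(c,open(f'pics/{f}.pkl','wb')); cv2.imwrite(f'pics/{f}.png',c['image'][:,:,::-1]); return c
def wT(c):
    T=np.eye(4);T[:3,:3]=Ro.from_rotvec(c['ee_rot']).as_matrix();T[:3,3]=c['tool_pos'];return T@np.array(c['hand_eye'])
def wray(f,u,v,z):
    c=pickle.load(open(f'pics/{f}.pkl','rb')); T=wT(c); x,y=(u-c['cx'])/c['fx'],(v-c['cy'])/c['fy']; r=np.hypot(x,y)
    d=np.array([np.sin(r)*x/r,np.sin(r)*y/r,np.cos(r)]); d=T[:3,:3]@d; o=T[:3,3]; return o+d*(z-o[2])/d[2]
E
python3 - <<'E'
from h import *
c=wsnap('w1'); print(sense()['t'],c['tool_pos'],c['ee_rot'])
E
```

```text
1.7 [ 0.46625543 -0.35496112  0.22883937] [-3.14138277e+00 -1.20107551e-02  9.58826324e-04]
```

View pics/w1.png

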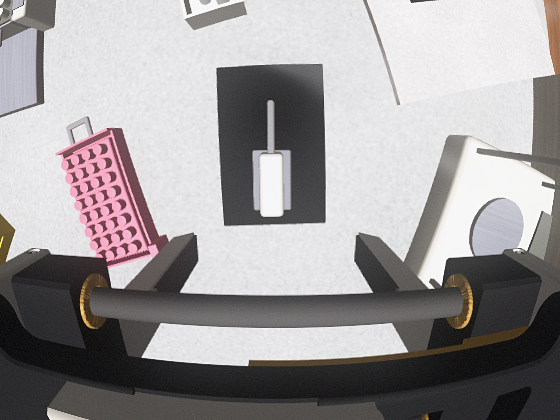

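The wrist view shows the tool standing on the mat, with the handle top around (271,185) and the rod reaching to (270,102). I'll crop closer.

```bash
python3 - <<'E'
from h import *
crop('w1',210,55,340,235,'w1c')
E
```

```text
scale 3.3333333333333335
```

View pics/w1c.png

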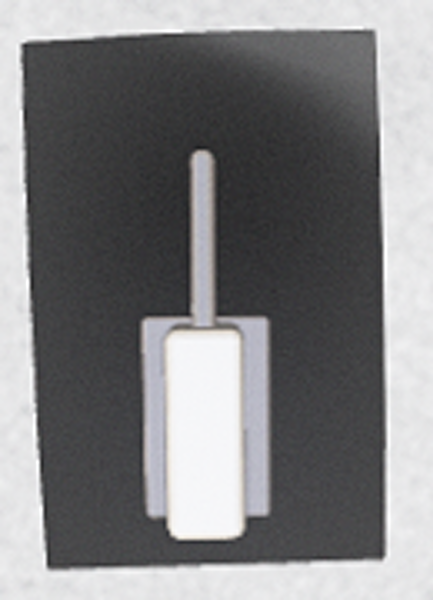

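```bash
python3 - <<'E'
from h import *
s=3.3333333
def P(pts,z,n):
    a=np.array([wray('w1',(x+.5)/s-.5+210,(y+.5)/s-.5+55,z) for x,y in pts]); print(n,a.round(4).tolist(),a.mean(0).round(4)); return a
def ang(a,b): d=b-a; return round(np.degrees(np.arctan2(d[1],d[0])),2), round(np.linalg.norm(d),4)
h=P([(167,327),(243,327),(243,538),(168,538)],.053,'handle');print(ang(h[3],h[0]),ang(h[2],h[1]))
f=P([(142,318),(270,318),(270,516),(147,516)],.011,'foot');print(ang(f[3],f[0]),ang(f[2],f[1]))
r=P([(202,150),(203,325)],.044,'rod');print(ang(r[1],r[0]))
m=P([(22,44),(376,30),(384,558),(48,568)],.003,'mat');print(ang(m[3],m[0]),ang(m[2],m[1]))
E
```

```text
handle [[0.5127, -0.3364, 0.053], [0.5129, -0.3606, 0.053], [0.4436, -0.3614, 0.053], [0.4434, -0.3366, 0.053]] [ 0.4781 -0.3488  0.053 ]
(np.float64(0.19), np.float64(0.0694)) (np.float64(0.63), np.float64(0.0693))
foot [[0.5136, -0.3254, 0.011], [0.5139, -0.3711, 0.011], [0.4413, -0.3722, 0.011], [0.441, -0.3269, 0.011]] [ 0.4775 -0.3489  0.011 ]
(np.float64(1.18), np.float64(0.0727)) (np.float64(0.86), np.float64(0.0726))
rod [[0.5705, -0.347, 0.044], [0.5129, -0.3477, 0.044]] [ 0.5417 -0.3474  0.044 ]
(np.float64(0.69), np.float64(0.0576))
mat [[0.6163, -0.28, 0.003], [0.6218, -0.4094, 0.003], [0.4233, -0.4166, 0.003], [0.4183, -0.288, 0.003]] [ 0.5199 -0.3485  0.003 ]
(np.float64(2.31), np.float64(0.1981)) (np.float64(2.08), np.float64(0.1987))
```

send_rows --pt "0.006 0.003 -0.04" --pt "0.006 0.003 -0.04" --pt "0 0 -0.03" --pt "0 0 -0.02" --pt "0 0 0" --turn '[0,0,0,0,0]'

```text
t: 2.33
tool_pos: [0.4776, -0.3492, 0.0989]
ee_rot: [-3.141, -0.01, 0.001]
contact_force: [0.1, 0.0, -0.3]
opening: 0.999
```

send_rows --pt "0 0 -0.025" --pt "0 0 -0.023" --pt "0 0 -0.015" --pt "0 0 -0.01" --pt "0 0 0" --turn '[0,0,0,0,0]'

```text
t: 2.95
tool_pos: [0.4787, -0.3488, 0.0259]
ee_rot: [-3.141, -0.012, 0.0]
contact_force: [0.3, 0.6, 0.1]
opening: 1.001
```

```bash
python3 - <<'E'
from h import *
print(sense()['tool_pos']); wsnap('w2'); crop('w2',130,60,430,290,'w2c')
E
```

```text
[ 0.47865758 -0.3487742   0.02588116]
scale 2.608695652173913
```

View pics/w2c.png

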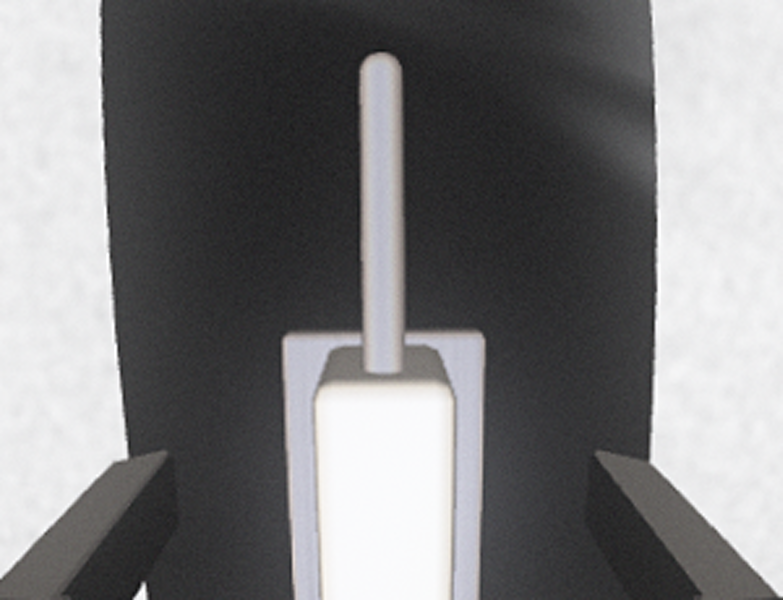

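The handle is centred between the open fingers, at crop x 315–455 with fingers at about 175 and 590. Closing with a moderate force.

send_rows --pt "0 0 0" --pt "0 0 0" --pt "0 0 0" --pt "0 0 0" --pt "0 0 0" --turn '[0,0,0,0,0]' --fingers 1 --force 45

```text
t: 3.62
tool_pos: [0.4788, -0.3487, 0.0259]
ee_rot: [3.142, 0.012, 0.0]
contact_force: [-0.8, 0.5, 0.0]
opening: 0.503
```

send_rows --pt "0 0 0" --pt "0 0 0" --pt "0 0 0" --turn '[0,0,0]'

```text
t: 4.0
tool_pos: [0.4788, -0.3487, 0.0258]
ee_rot: [3.142, 0.012, 0.0]
contact_force: [0.3, 0.1, 0.5]
opening: 0.273
```

send_rows --pt "0 0 0" --pt "0 0 0" --pt "0 0 0.02" --pt "0 0 0.04" --pt "0 0 0.05" --turn '[0,0,0,0,0]'

```text
t: 4.62
tool_pos: [0.4783, -0.3483, 0.1376]
ee_rot: [-3.141, -0.013, 0.001]
contact_force: [0.7, -0.5, -0.7]
opening: 0.272
```

send_rows --pt "0 0 0.04" --pt "0 0.03 0" --pt "0 0.05 0" --pt "0 0.05 0" --pt "0 0.05 0" --turn '[0,0,0,0,0]'

```text
t: 5.25
tool_pos: [0.4786, -0.1671, 0.1772]
ee_rot: [3.141, 0.012, 0.002]
contact_force: [1.2, -0.2, -1.1]
opening: 0.273
```

send_rows --pt "0.01 0.05 0" --pt "0.02 0.05 0" --pt "0.02 0.05 0" --pt "0.01 0.04 0" --pt "0 0.02 0" --turn '[0.5,1,1,1,0]'

```text
t: 5.88
tool_pos: [0.5391, 0.044, 0.1771]
ee_rot: [-3.139, -0.113, -0.002]
contact_force: [-0.0, -0.1, -1.2]
opening: 0.273
```

send_rows --pt "0 0 0" --pt "0 0 0" --turn '[0,0]'

```text
t: 6.12
tool_pos: [0.5387, 0.0404, 0.1765]
ee_rot: [3.139, 0.107, 0.001]
contact_force: [-1.0, 0.9, -2.1]
opening: 0.272
```

```bash
python3 - <<'E'
from h import *
s=sense();print(s['tool_pos'],s['ee_rot'],s['opening'],s['contact_force']); wsnap('w3'); snap('top','top3');snap('scene','scene3')
E
```

```text
[0.53869647 0.04040608 0.17647181] [3.13922982e+00 1.07314716e-01 8.08971084e-04] 0.27243348882479157 [-0.99719419  0.86478057 -2.13862854]
```

View pics/w3.png

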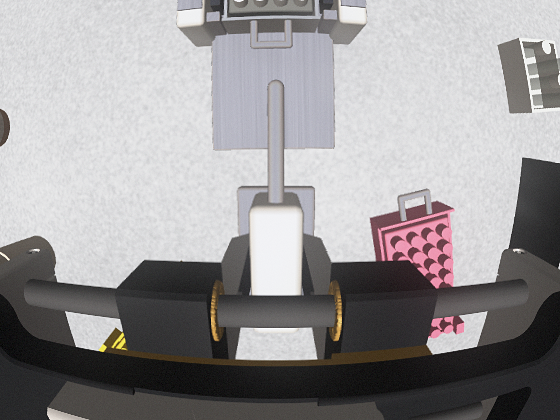

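View pics/scene3.png

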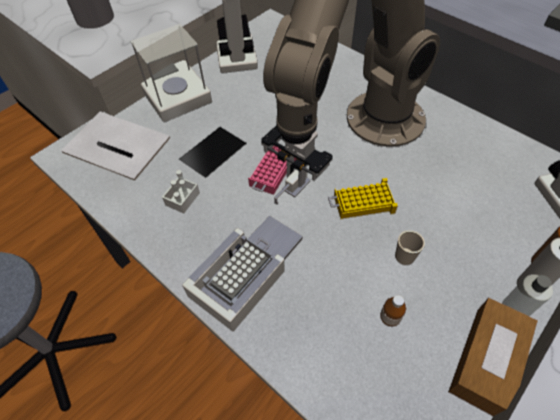

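The tool is held and the loop is visible in the wrist view at about (271,33). The rod end is at (276,85). Measuring the loop.

```bash
python3 - <<'E'
from h import *
crop('w3',200,0,345,155,'w3c')
E
```

```text
scale 3.870967741935484
```

View pics/w3c.png

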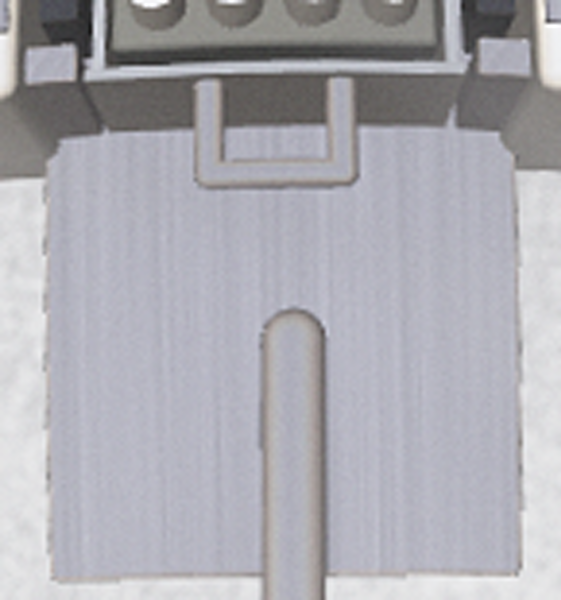

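```bash
python3 - <<'E'
from h import *
s=3.870967
def P(pts,z,n):
    a=np.array([wray('w3',(x+.5)/s-.5+200,(y+.5)/s-.5,z) for x,y in pts]); print(n,a.round(4).tolist(),a.mean(0).round(4)); return a
def ang(a,b): d=b-a; return round(np.degrees(np.arctan2(d[1],d[0])),2), round(np.linalg.norm(d),4)
a=P([(197,184),(357,185)],.055,'outer');print(ang(*a))
a=P([(220,160),(331,161)],.055,'inner');print(ang(*a))
a=P([(85,70),(465,66)],.071,'traytop?')
a=P([(52,580),(520,573)],.020,'deckend');print(ang(*a))
b=P([(47,165),(515,160)],.020,'deckfar')
print(ang(a[0],b[0]),ang(a[1],b[1]))
T=.1765-.0228
a=P([(294,309),(292,590)],T+.038,'rod');print(ang(a[1],a[0]))
E
```

```text
outer [[0.6837, 0.074, 0.055], [0.6858, 0.037, 0.055]] [0.6848 0.0555 0.055 ]
(np.float64(-86.76), np.float64(0.0371))
inner [[0.69, 0.0691, 0.055], [0.6914, 0.0434, 0.055]] [0.6907 0.0563 0.055 ]
(np.float64(-86.97), np.float64(0.0257))
traytop? [[0.7066, 0.0999, 0.071], [0.7129, 0.0153, 0.071]] [0.7097 0.0576 0.071 ]
deckend [[0.5861, 0.1084, 0.02], [0.5962, -0.0137, 0.02]] [0.5911 0.0474 0.02  ]
(np.float64(-85.29), np.float64(0.1225))
deckfar [[0.6978, 0.1175, 0.02], [0.7071, -0.005, 0.02]] [0.7025 0.0563 0.02  ]
(np.float64(4.67), np.float64(0.1121)) (np.float64(4.49), np.float64(0.1113))
rod [[0.6308, 0.0478, 0.1917], [0.5959, 0.0457, 0.1917]] [0.6134 0.0468 0.1917]
(np.float64(3.5), np.float64(0.035))
```

send_rows --pt "0.02 0.003 -0.02" --pt "0.03 0.003 -0.03" --pt "0.02 0.003 -0.02" --pt "0.005 0 0" --pt "0 0 0" --turn '[0.5,0,0,0,0]'

```text
t: 6.9
tool_pos: [0.6137, 0.0499, 0.1064]
ee_rot: [-3.139, -0.121, -0.0]
contact_force: [0.1, -0.9, -1.6]
opening: 0.274
```

```bash
python3 - <<'E'
from h import *
s=sense();print(s['tool_pos'],s['ee_rot'],s['opening'],s['contact_force']); wsnap('w4'); crop('w4',200,0,345,155,'w4c'); snap('scene','scene4'); crop('scene4',220,190,320,265,'s4c'); snap('top','top4'); crop('top4',215,110,315,210,'t4c')
E
```

```text
[0.61371115 0.04992949 0.1064053 ] [-3.13922209e+00 -1.21303312e-01 -2.83351969e-04] 0.27350959691146615 [ 0.06478045 -0.86750254 -1.60350411]
scale 3.870967741935484
scale 8.0
scale 6.0
```

View pics/w4c.png

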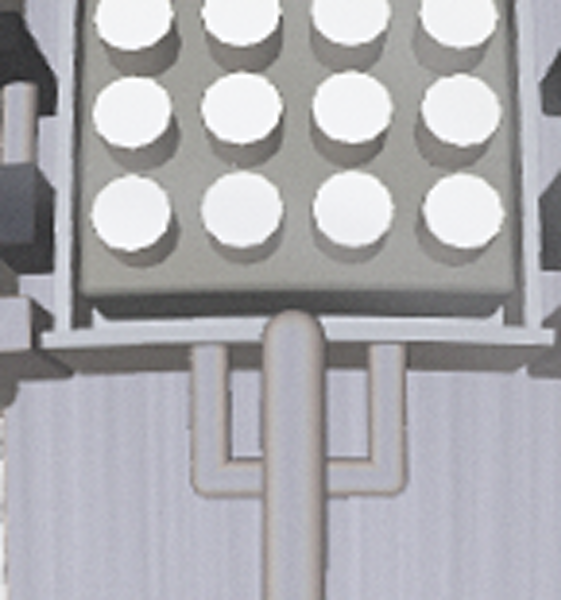

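View pics/s4c.png

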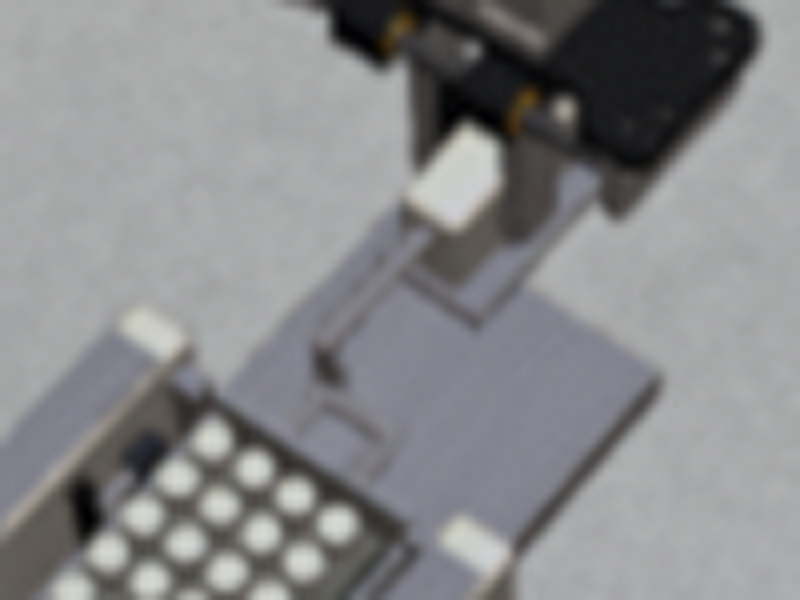

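View pics/t4c.png

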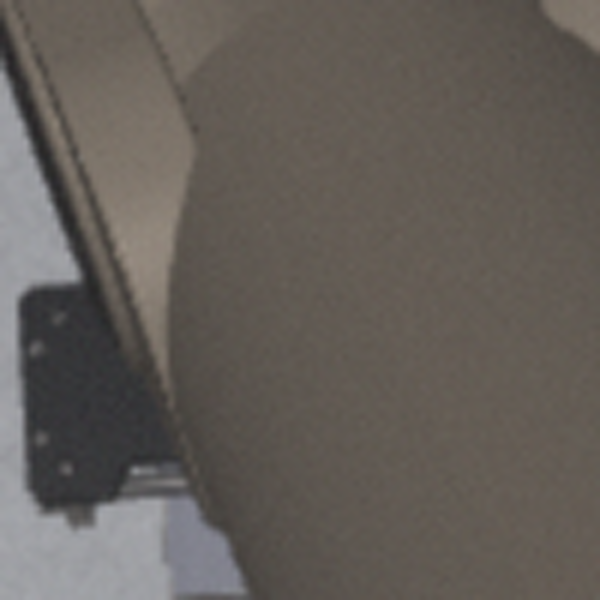

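```bash
python3 - <<'E'
from h import *
s=3.870967
def P(pts,z,n):
    a=np.array([wray('w4',(x+.5)/s-.5+200,(y+.5)/s-.5,z) for x,y in pts]); print(n,a.round(4).tolist(),a.mean(0).round(4)); return a
P([(192,494),(407,495)],.055,'outer')
P([(228,461),(370,460)],.055,'inner')
T=.1064-.0228
P([(294,311),(292,590)],T+.038,'rod')
E
```

```text
outer [[0.6831, 0.0744, 0.055], [0.6858, 0.0368, 0.055]] [0.6845 0.0556 0.055 ]
inner [[0.6893, 0.0685, 0.055], [0.6914, 0.0438, 0.055]] [0.6904 0.0562 0.055 ]
rod [[0.7056, 0.0581, 0.1216], [0.6709, 0.0557, 0.1216]] [0.6882 0.0569 0.1216]
```

send_rows --pt "0.001 -0.001 -0.01" --pt "0 0 -0.01" --pt "0 0 -0.008" --pt "0 0 0" --pt "0 0 0" --turn '[0,0,0,0,0]'

```text
t: 7.68
tool_pos: [0.6148, 0.0494, 0.0779]
ee_rot: [-3.139, -0.122, -0.0]
contact_force: [0.5, -0.3, -0.2]
opening: 0.273
```

send_rows --pt "0 0 -0.006" --pt "0 0 -0.006" --pt "0 0 -0.006" --pt "0 0 -0.005" --pt "0 0 0" --turn '[0,0,0,0,0]'

```text
t: 8.3
tool_pos: [0.6145, 0.0493, 0.0543]
ee_rot: [-3.139, -0.122, 0.001]
contact_force: [-0.1, 0.0, -1.3]
opening: 0.274
```

```bash
python3 - <<'E'
from h import *
s=sense();print(s['tool_pos'],s['ee_rot'],s['opening'],s['contact_force'],s['wrist_torque']); wsnap('w5'); crop('w5',200,20,345,175,'w5c'); snap('scene','scene5'); crop('scene5',220,190,320,265,'s5c')
E
```

```text
[0.61447053 0.04931455 0.0542918 ] [-3.13917308e+00 -1.22176371e-01  1.12219000e-03] 0.27375606814386205 [-6.62977638e-02  9.80710233e-04 -1.29612279e+00] [ 0.05865564 -0.00323846 -0.01237274]
scale 3.870967741935484
scale 8.0
```

View pics/w5c.png

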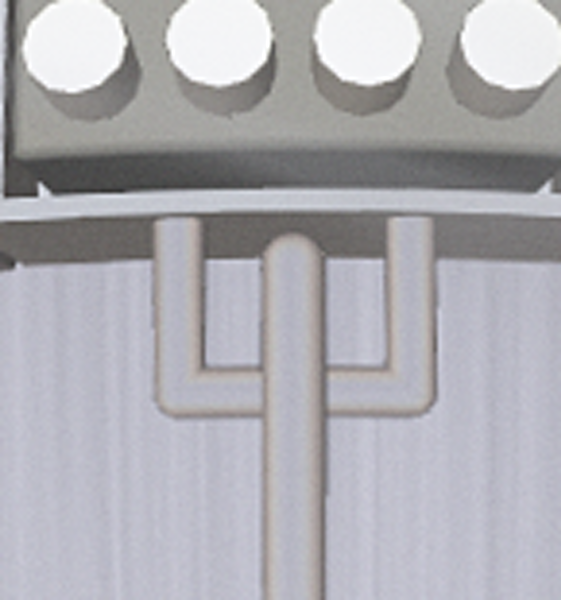

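View pics/s5c.png

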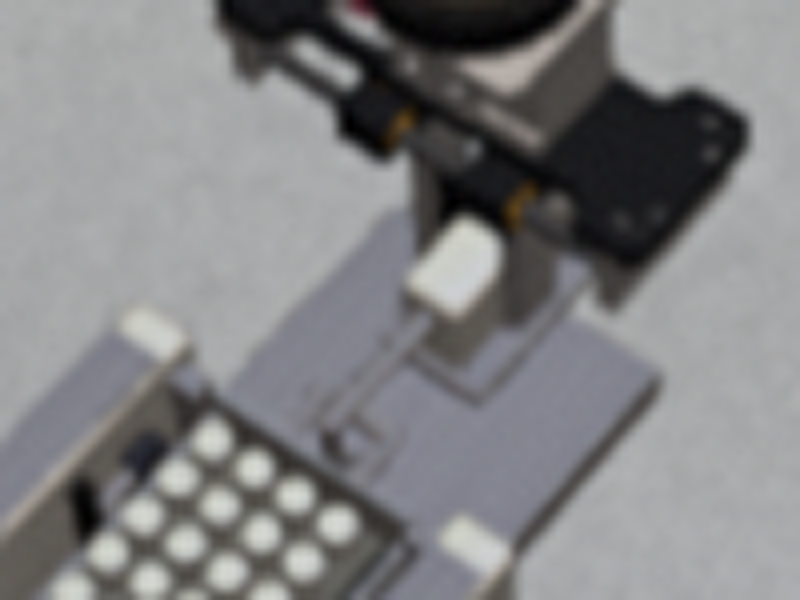

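send_rows --pt "-0.002 -0.00015 0" --pt "-0.002 -0.00015 0" --pt "-0.002 -0.00015 0" --pt "-0.002 -0.00015 0" --pt "-0.002 -0.00015 0" --turn '[0,0,0,0,0]'

```text
t: 9.02
tool_pos: [0.6052, 0.0486, 0.055]
ee_rot: [-3.139, -0.122, -0.002]
contact_force: [4.3, 0.3, -4.3]
opening: 0.27
```

send_rows --pt "-0.003 -0.00023 0" --pt "-0.003 -0.00023 0" --pt "-0.003 -0.00023 0" --pt "-0.003 -0.00023 0" --pt "-0.003 -0.00023 0" --turn '[0,0,0,0,0]'

```text
t: 9.65
tool_pos: [0.5897, 0.0475, 0.0549]
ee_rot: [-3.139, -0.122, -0.001]
contact_force: [4.8, 0.3, -2.4]
opening: 0.269
```

send_rows --pt "-0.003 -0.00023 0" --pt "-0.003 -0.00023 0" --pt "-0.003 -0.00023 0" --pt "-0.003 -0.00023 0" --pt "-0.003 -0.00023 0" --turn '[0,0,0,0,0]'

```text
t: 10.28
tool_pos: [0.5747, 0.0463, 0.0549]
ee_rot: [-3.139, -0.122, -0.001]
contact_force: [5.4, 0.9, -2.9]
opening: 0.275
```

```bash
python3 - <<'E'
from h import *
wsnap('w6'); crop('w6',130,0,420,200,'w6c')
E
```

```text
scale 2.7586206896551726
```

View pics/w6c.png

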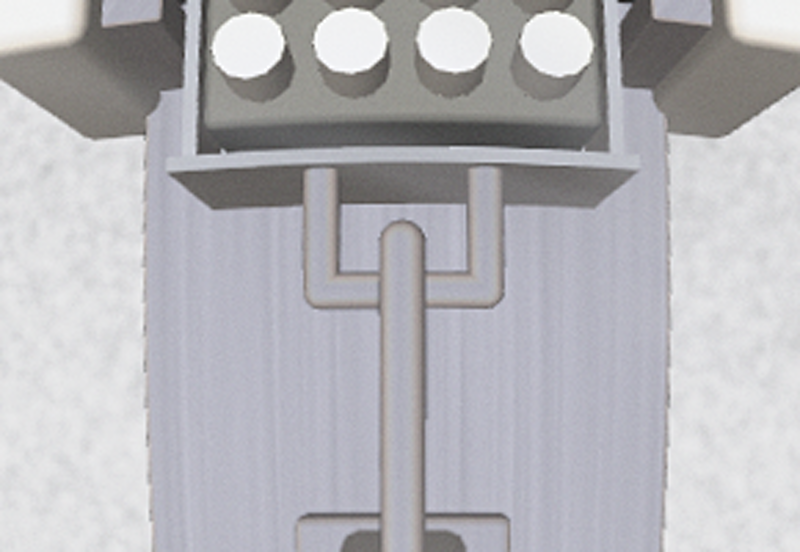

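The tray is coming out straight, with the prong pulling at the middle of the front bar (crop 403,285). Continuing in small steps.

send_rows --pt "-0.002 -0.00016 0" --pt "-0.002 -0.00016 0" --pt "-0.002 -0.00016 0" --pt "-0.002 -0.00016 0" --pt "-0.002 -0.00016 0" --turn '[0,0,0,0,0]'

```text
t: 10.95
tool_pos: [0.5649, 0.0455, 0.0549]
ee_rot: [-3.139, -0.122, -0.001]
contact_force: [5.5, 1.3, -2.3]
opening: 0.275
```

send_rows --pt "-0.0015 -0.00012 0" --pt "-0.0015 -0.00012 0" --pt "-0.0015 -0.00012 0" --turn '[0,0,0]'

```text
t: 11.32
tool_pos: [0.5604, 0.0451, 0.0549]
ee_rot: [-3.139, -0.122, -0.001]
contact_force: [5.4, 0.6, -2.0]
opening: 0.271
```

send_rows --pt "-0.0015 -0.00012 0" --pt "-0.0015 -0.00012 0" --pt "-0.0015 -0.00012 0" --turn '[0,0,0]'

```text
t: 11.7
tool_pos: [0.5559, 0.0448, 0.0549]
ee_rot: [-3.139, -0.122, -0.001]
contact_force: [5.1, 0.2, -2.8]
opening: 0.273
```

send_rows --pt "-0.0015 -0.00012 0" --pt "-0.0015 -0.00012 0" --pt "-0.0015 -0.00012 0" --turn '[0,0,0]'

```text
t: 12.08
tool_pos: [0.5514, 0.0444, 0.0549]
ee_rot: [-3.139, -0.122, -0.001]
contact_force: [4.3, 0.3, -4.0]
opening: 0.273
```

send_rows --pt "-0.0015 -0.00012 0" --pt "-0.0015 -0.00012 0" --pt "-0.0015 -0.00012 0" --turn '[0,0,0]'

```text
t: 12.45
tool_pos: [0.5468, 0.0441, 0.0549]
ee_rot: [-3.139, -0.122, -0.001]
contact_force: [4.9, 1.2, -3.5]
opening: 0.274
```

send_rows --pt "-0.0015 -0.00012 0" --pt "-0.0015 -0.00012 0" --pt "-0.0015 -0.00012 0" --turn '[0,0,0]'

```text
t: 12.82
tool_pos: [0.5424, 0.0437, 0.0549]
ee_rot: [-3.139, -0.122, -0.001]
contact_force: [5.2, 1.2, -2.8]
opening: 0.273
```

send_rows --pt "-0.0015 -0.00012 0" --pt "-0.0015 -0.00012 0" --pt "-0.0015 -0.00012 0" --turn '[0,0,0]'

```text
t: 13.2
tool_pos: [0.5379, 0.0433, 0.0549]
ee_rot: [-3.139, -0.122, -0.001]
contact_force: [5.2, -0.0, -3.3]
opening: 0.271
```

send_rows --pt "-0.0015 -0.00012 0" --pt "-0.0015 -0.00012 0" --pt "-0.0015 -0.00012 0" --turn '[0,0,0]'

```text
t: 13.58
tool_pos: [0.5333, 0.043, 0.0549]
ee_rot: [-3.139, -0.122, -0.001]
contact_force: [4.3, 0.7, -2.8]
opening: 0.27
```

send_rows --pt "-0.0015 -0.00012 0" --pt "-0.0015 -0.00012 0" --pt "-0.0015 -0.00012 0" --turn '[0,0,0]'

```text
t: 13.95
tool_pos: [0.5289, 0.0426, 0.0549]
ee_rot: [-3.139, -0.122, -0.001]
contact_force: [5.2, -0.1, -2.5]
opening: 0.277
```

send_rows --pt "-0.0015 -0.00012 0" --pt "-0.0015 -0.00012 0" --pt "-0.0015 -0.00012 0" --turn '[0,0,0]'

```text
t: 14.32
tool_pos: [0.5243, 0.0423, 0.0549]
ee_rot: [-3.139, -0.122, -0.001]
contact_force: [4.9, 0.1, -3.4]
opening: 0.273
```

send_rows --pt "-0.0015 -0.00012 0" --pt "-0.0015 -0.00012 0" --pt "-0.0015 -0.00012 0" --turn '[0,0,0]'

```text
t: 14.7
tool_pos: [0.5198, 0.0419, 0.0549]
ee_rot: [-3.139, -0.122, -0.001]
contact_force: [5.2, 0.8, -2.1]
opening: 0.27
```

send_rows --pt "-0.0015 -0.00012 0" --pt "-0.0015 -0.00012 0" --pt "-0.0015 -0.00012 0" --turn '[0,0,0]'

```text
t: 15.08
tool_pos: [0.5154, 0.0416, 0.0549]
ee_rot: [-3.139, -0.122, -0.001]
contact_force: [4.7, 0.9, -4.0]
opening: 0.281
```

send_rows --pt "-0.0015 -0.00012 0" --pt "-0.0015 -0.00012 0" --pt "-0.0015 -0.00012 0" --turn '[0,0,0]'

```text
t: 15.45
tool_pos: [0.5115, 0.0414, 0.055]
ee_rot: [-3.139, -0.122, -0.003]
contact_force: [8.8, 2.4, -6.4]
opening: 0.273
```

send_rows --pt "-0.001 -0.0001 0" --pt "0 0 0" --pt "0 0 0" --turn '[0,0,0]'

```text
t: 15.82
tool_pos: [0.5106, 0.0413, 0.0551]
ee_rot: [-3.139, -0.122, -0.003]
contact_force: [8.9, 1.0, -5.8]
opening: 0.277
```

send_rows --pt "-0.001 -0.0001 0" --pt "-0.001 -0.0001 0" --pt "0 0 0" --pt "0 0 0" --turn '[0,0,0,0]'

```text
t: 16.32
tool_pos: [0.5097, 0.0413, 0.0554]
ee_rot: [-3.138, -0.122, -0.006]
contact_force: [14.0, 1.3, -7.7]
opening: 0.277
```

```bash
python3 - <<'E'
from h import *
s=sense();print(s['tool_pos'],s['contact_force'],s['t']);wsnap('w7'); crop('w7',130,0,420,200,'w7c')
E
```

```text
[0.50970573 0.04132591 0.05539846] [14.02842801  1.28994    -7.7201455 ] 16.325
scale 2.7586206896551726
```

View pics/w7c.png

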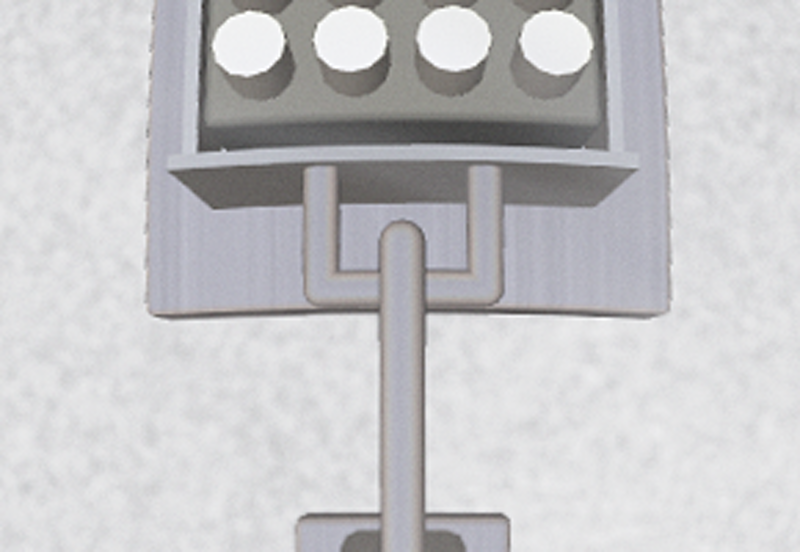

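send_rows --pt "0.001 0.0001 0" --pt "0.001 0.0001 0" --pt "0.001 0.0001 0" --pt "0.001 0.0001 0" --pt "0 0 0" --turn '[0,0,0,0,0]'

```text
t: 17.0
tool_pos: [0.5115, 0.0412, 0.0547]
ee_rot: [3.139, 0.122, -0.001]
contact_force: [1.3, -0.1, -1.5]
opening: 0.271
```

```bash
python3 - <<'E'
from h import *
s=sense();print(s['tool_pos'],s['contact_force'],s['t']);wsnap('w8'); crop('w8',130,0,420,200,'w8c')
E
```

```text
[0.51148476 0.04122118 0.05473836] [ 1.29150027 -0.11120529 -1.46624634] 17.0
scale 2.7586206896551726
```

View pics/w8c.png

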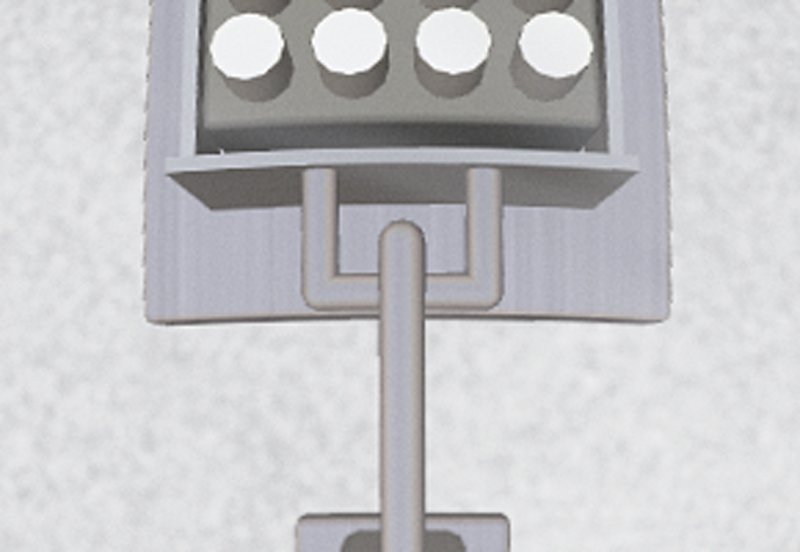

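send_rows --pt "0.0015 0.0001 0" --pt "0.0015 0.0001 0" --pt "0.0015 0.0001 0" --pt "0 0 0" --pt "0 0 0" --turn '[0,0,0,0,0]'

```text
t: 17.68
tool_pos: [0.5162, 0.0415, 0.0548]
ee_rot: [-3.139, -0.122, 0.0]
contact_force: [0.5, -0.0, -2.4]
opening: 0.276
```

```bash
python3 - <<'E'
from h import *
s=sense();print(s['tool_pos'],s['contact_force'],s['t']);wsnap('w9'); crop('w9',130,0,420,200,'w9c')
E
```

```text
[0.51617903 0.04152188 0.05478482] [ 0.50753195 -0.02220476 -2.42151841] 17.675
scale 2.7586206896551726
```

View pics/w9c.png

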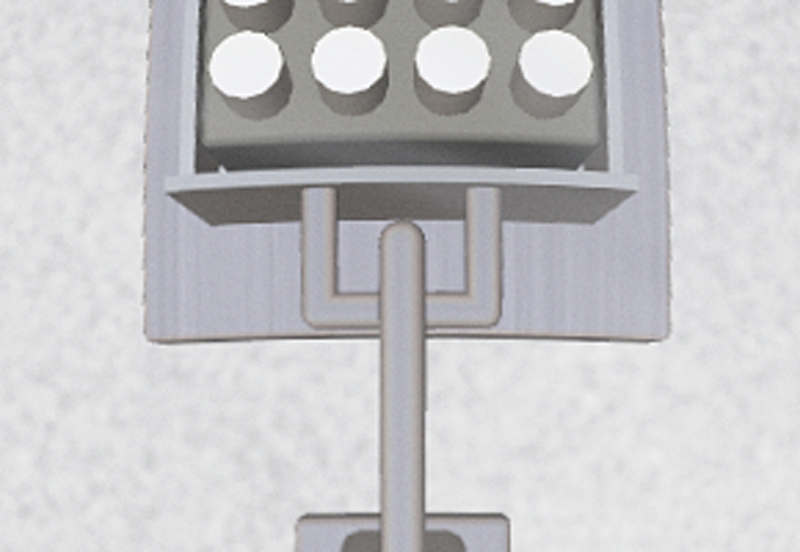

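send_rows --pt "0.0015 0.0001 0" --pt "0 0 0.003" --pt "0 0 0.004" --pt "0 0 0.004" --pt "0 0 0" --turn '[0,0,0,0,0]'

```text
t: 18.35
tool_pos: [0.518, 0.0417, 0.0663]
ee_rot: [-3.139, -0.122, -0.001]
contact_force: [-0.2, -0.1, -1.9]
opening: 0.278
```

send_rows --pt "0 0 0.004" --pt "0 0 0.004" --pt "0 0 0.006" --pt "0 0 0.008" --pt "0 0 0" --turn '[0,0,0,0,0]'

```text
t: 18.98
tool_pos: [0.5182, 0.0417, 0.0886]
ee_rot: [-3.139, -0.122, -0.002]
contact_force: [0.0, 0.7, -0.9]
opening: 0.275
```

```bash
python3 - <<'E'
from h import *
s=sense();print(s['tool_pos'],s['contact_force'],s['t']);wsnap('w10'); crop('w10',130,0,420,200,'w10c')
snap('scene','scene10'); crop('scene10',200,180,330,270,'s10c')
E
```

```text
[0.5182015  0.04167584 0.08859428] [ 0.01594704  0.68816119 -0.90241345] 18.975
scale 2.7586206896551726
scale 6.153846153846154
```

View pics/w10c.png

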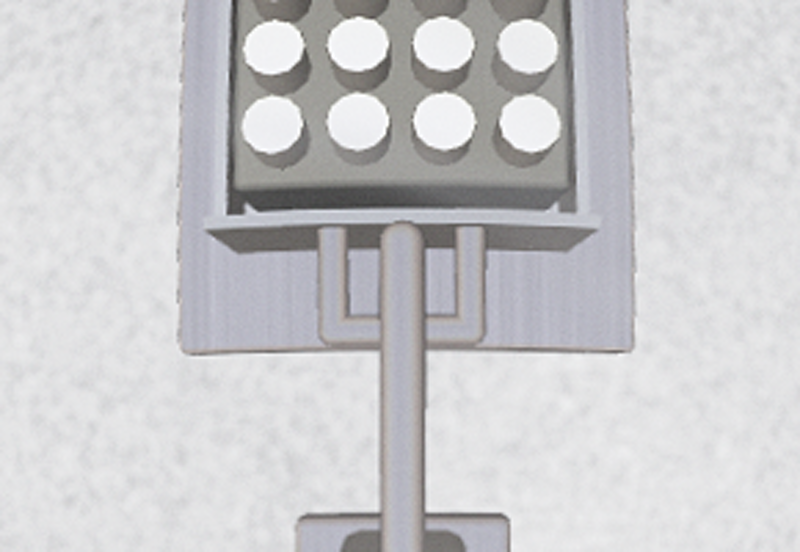

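View pics/s10c.png

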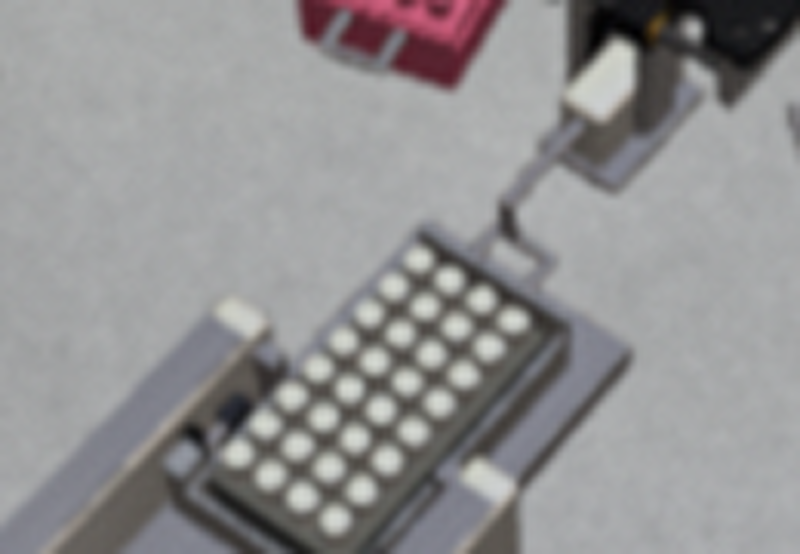

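send_rows --pt "0 0 0.015" --pt "0 0 0.025" --pt "0 0 0.025" --pt "0 0 0.025" --pt "0 -0.03 0" --turn '[0,0,0,0,0]'

```text
t: 19.7
tool_pos: [0.5189, 0.0134, 0.1806]
ee_rot: [-3.138, -0.127, -0.006]
contact_force: [-0.4, -1.2, -2.4]
opening: 0.273
```

send_rows --pt "-0.006 -0.05 0" --pt "-0.006 -0.05 0" --pt "-0.006 -0.05 0" --pt "0 -0.05 0" --pt "0 -0.05 0" --turn '[-1,-1,-1,-1,0]'

```text
t: 20.32
tool_pos: [0.4997, -0.2399, 0.1789]
ee_rot: [3.141, 0.012, 0.001]
contact_force: [1.2, 0.4, -2.0]
opening: 0.274
```

send_rows --pt "0 -0.05 0" --pt "0 -0.04 0" --pt "0 -0.02 0" --pt "0 0 0" --pt "0 0 0" --turn '[0,0,0,0,0]'

```text
t: 20.95
tool_pos: [0.5001, -0.3467, 0.178]
ee_rot: [-3.141, -0.015, -0.0]
contact_force: [0.4, 0.2, -1.3]
opening: 0.274
```

```bash
python3 - <<'E'
from h import *
s=sense();print(s['tool_pos'],s['ee_rot'],s['contact_force'],s['t']);wsnap('w11')
snap('scene','scene11'); crop('scene11',160,100,320,220,'s11c')
E
```

```text
[ 0.50014373 -0.34674846  0.17798932] [-3.14079031e+00 -1.48610540e-02 -2.66185690e-04] [ 0.4026041   0.24200095 -1.27140091] 20.95
scale 5.0
```

View pics/w11.png

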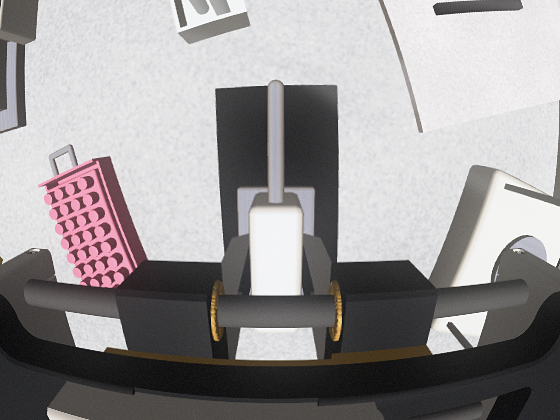

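View pics/s11c.png

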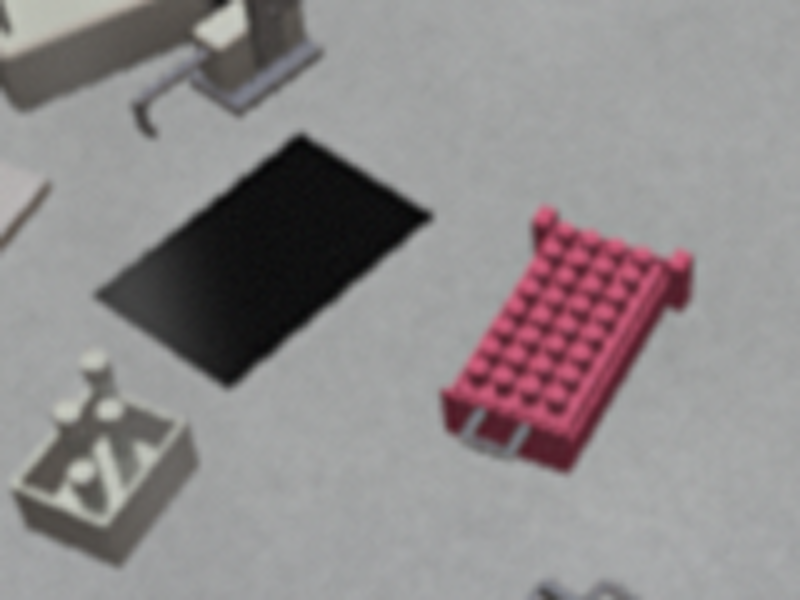

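send_rows --pt "0 -0.001 -0.03" --pt "0 -0.001 -0.04" --pt "0 0 -0.035" --pt "0 0 -0.025" --pt "0 0 0" --turn '[0,0,0,0,0]'

```text
t: 21.68
tool_pos: [0.4991, -0.3487, 0.0465]
ee_rot: [-3.14, -0.015, 0.004]
contact_force: [-0.2, 0.2, -0.4]
opening: 0.276
```

send_rows --pt "0 0 -0.008" --pt "0 0 -0.006" --pt "0 0 -0.003" --pt "0 0 0" --pt "0 0 0" --turn '[0,0,0,0,0]'

```text
t: 22.3
tool_pos: [0.4999, -0.3505, 0.0311]
ee_rot: [3.141, 0.012, 0.001]
contact_force: [0.9, 0.2, -1.5]
opening: 0.273
```

```bash
python3 - <<'E'
from h import *
s=sense();print(s['tool_pos'],s['ee_rot'],s['contact_force'],s['t'])
E
```

```text
[ 0.4998555  -0.35046874  0.03106331] [3.14141203e+00 1.23995991e-02 5.06807071e-04] [ 0.86642581  0.23123178 -1.51263624] 22.3
```

send_rows --pt "0 0 -0.0015" --pt "0 0 -0.0015" --pt "0 0 0" --pt "0 0 0" --turn '[0,0,0,0]'

```text
t: 22.8
tool_pos: [0.4997, -0.3504, 0.0278]
ee_rot: [-3.142, -0.012, -0.0]
contact_force: [0.2, 0.5, -2.6]
opening: 0.272
```

send_rows --pt "0 0 -0.001" --pt "0 0 0" --pt "0 0 0" --turn '[0,0,0]'

```text
t: 23.18
tool_pos: [0.4998, -0.3504, 0.0268]
ee_rot: [-3.142, -0.012, -0.0]
contact_force: [0.2, -1.1, -1.1]
opening: 0.278
```

send_rows --pt "0 0 -0.001" --pt "0 0 0" --pt "0 0 0" --turn '[0,0,0]'

```text
t: 23.55
tool_pos: [0.4998, -0.3504, 0.0258]
ee_rot: [3.142, 0.012, 0.0]
contact_force: [0.2, -0.6, -1.8]
opening: 0.273
```

send_rows --pt "0 0 -0.0007" --pt "0 0 0" --pt "0 0 0" --turn '[0,0,0]'

```text
t: 23.92
tool_pos: [0.4998, -0.3503, 0.0258]
ee_rot: [3.141, 0.012, 0.0]
contact_force: [-3.6, 3.1, 10.6]
opening: 0.274
```

```bash
python3 - <<'E'
from h import *
for i in range(6):
  s=sense();print(s['tool_pos'],s['contact_force'],s['t'],s['wrist_torque']); snap('scene','scene12') 
crop('scene12',160,100,260,180,'s12c'); wsnap('w12'); crop('w12',130,60,430,290,'w12c')
E
```

```text
[ 0.49980222 -0.3503351   0.02577132] [-3.56825501  3.10313291 10.55613333] 23.925 [ 0.648494    0.91765441 -0.01092352]
[ 0.49978828 -0.35037519  0.02579996] [-3.95348315  2.28085818 10.76292325] 23.975 [ 0.66238994  0.88199026 -0.05858276]
[ 0.49976613 -0.35036957  0.02578041] [-3.74549119  1.43982985 10.58781221] 24.025 [0.68858207 0.83019711 0.0276088 ]
[ 0.49978449 -0.35034728  0.0257909 ] [-3.8705512   2.19603944 11.35088234] 24.075 [0.68288011 0.80709387 0.01891757]
[ 0.49975921 -0.35035959  0.02576956] [-4.09158637  2.25024284 11.05830759] 24.125 [0.61129438 0.85794177 0.00904977]
[ 0.49974566 -0.35039967  0.02578657] [-3.89172186  1.27121363 11.14972237] 24.175 [ 0.60401076  0.84627369 -0.00717441]
scale 7.5
scale 2.608695652173913
```

View pics/s12c.png

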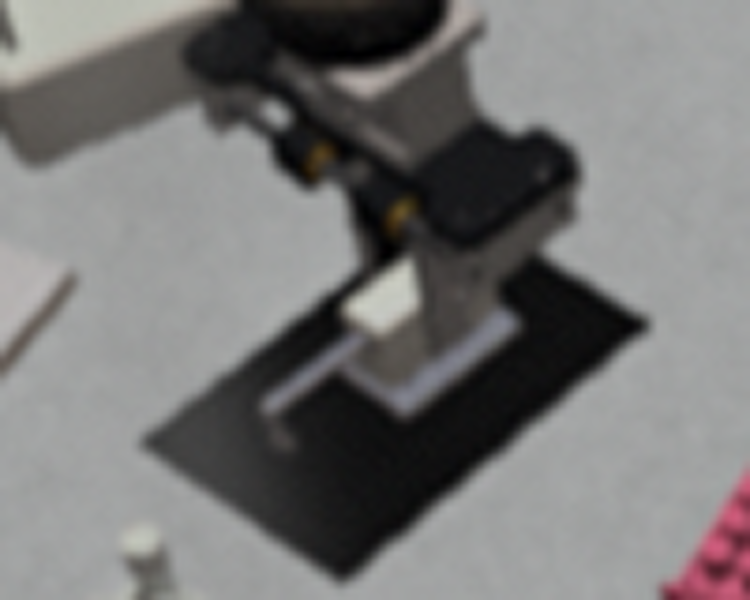

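View pics/w12c.png

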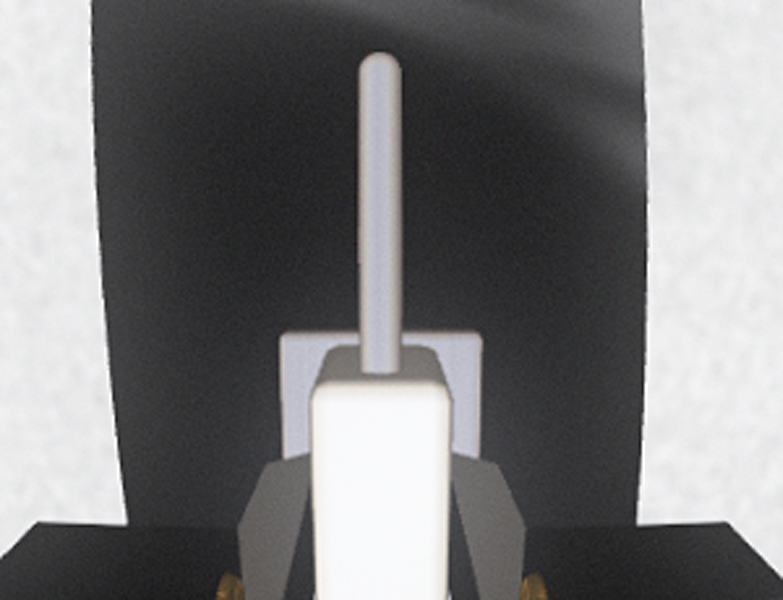

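The tool stands flat on the mat, with a contact force of about 11 N. I'll relieve that slightly, then release.

send_rows --pt "0 0 0.0006" --pt "0 0 0" --turn '[0,0]'

```text
t: 24.52
tool_pos: [0.4998, -0.3504, 0.0258]
ee_rot: [-3.142, -0.012, -0.0]
contact_force: [-0.6, 1.3, 3.6]
opening: 0.273
```

send_rows --pt "0 0 0" --pt "0 0 0" --pt "0 0 0" --pt "0 0 0" --pt "0 0 0" --turn '[0,0,0,0,0]' --fingers 0

```text
t: 25.15
tool_pos: [0.4998, -0.3503, 0.0257]
ee_rot: [-3.142, -0.012, -0.0]
contact_force: [-0.0, -0.1, -0.1]
opening: 0.769
```

send_rows --pt "0 0 0" --pt "0 0 0" --pt "0 0 0" --pt "0 0 0" --pt "0 0 0" --turn '[0,0,0,0,0]'

```text
t: 25.78
tool_pos: [0.4997, -0.3503, 0.0257]
ee_rot: [-3.142, -0.013, -0.0]
contact_force: [-0.4, -0.5, 0.1]
opening: 1.0
```

send_rows --pt "0 0 0.01" --pt "0 0 0.03" --pt "0 0 0.05" --pt "0 0 0.05" --pt "0 0 0.05" --turn '[0,0,0,0,0]'

```text
t: 26.4
tool_pos: [0.4996, -0.3502, 0.2182]
ee_rot: [3.141, 0.013, 0.001]
contact_force: [0.2, -0.2, 0.9]
opening: 1.0
```

send_rows --pt "-0.03 0 0.02" --pt "-0.03 0 0" --pt "0 0 0" --pt "0 0 0" --pt "0 0 0" --turn '[0,0,0,0,0]'

```text
t: 27.02
tool_pos: [0.4405, -0.35, 0.2356]
ee_rot: [-3.141, -0.014, -0.0]
contact_force: [-0.2, -0.5, -0.4]
opening: 0.998
```

```bash
python3 - <<'E'
from h import *
s=sense();print(s['tool_pos'],s['contact_force'],s['t'],s['opening']);wsnap('w13')
snap('scene','scene13'); snap('top','top13'); crop('top13',215,60,315,215,'t13c'); crop('scene13',150,110,330,330,'s13c')
E
```

```text
[ 0.44050167 -0.35004269  0.23559789] [-0.19902526 -0.52231265 -0.35469117] 27.025 0.9977017611702018
scale 3.870967741935484
scale 2.727272727272727
```

View pics/w13.png

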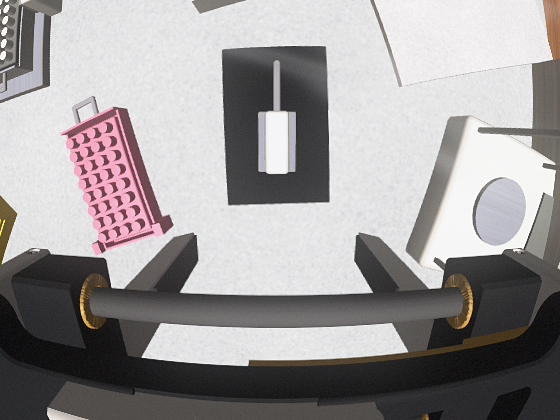

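View pics/s13c.png

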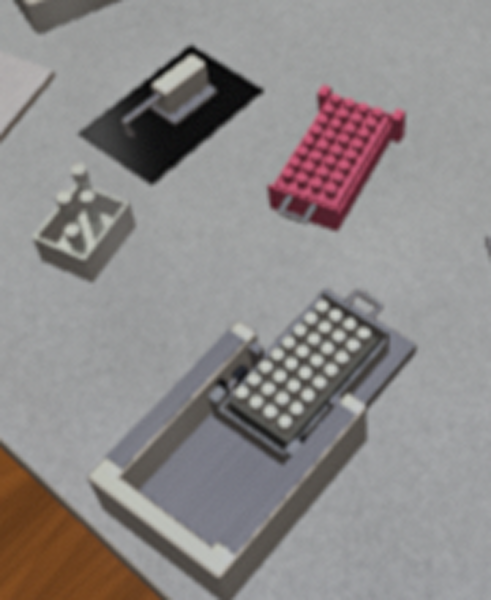

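View pics/top13.png

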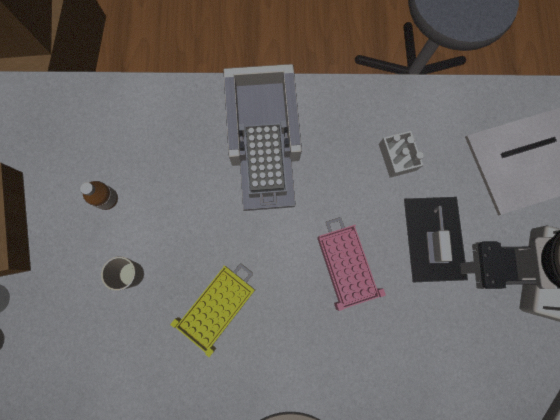

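View pics/t13c.png

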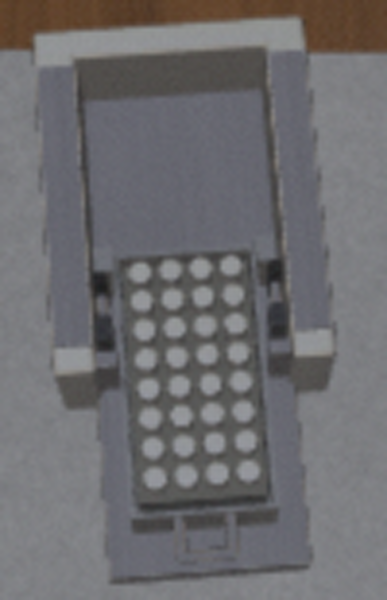

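```bash
python3 - <<'E'
from h import *
s=2.75862
for f,pts in [('w6',[(345,305),(460,305)]),('w7',[(345,303),(460,303)]),('w8',[(345,306),(460,307)]),('w9',[(345,326),(460,326)]),('w10',[(345,343),(460,343)])]:
    print(f,np.mean([wray(f,(x+.5)/s-.5+130,(y+.5)/s-.5,.055) for x,y in pts],0).round(4), pickle.load(open(f'pics/{f}.pkl','rb'))['tool_pos'].round(4))
E
```

```text
w6 [0.6531 0.0535 0.055 ] [0.5747 0.0463 0.0549]
w7 [0.5885 0.0486 0.055 ] [0.5097 0.0413 0.0554]
w8 [0.5896 0.0484 0.055 ] [0.5115 0.0412 0.0547]
w9 [0.5905 0.0484 0.055 ] [0.5162 0.0415 0.0548]
w10 [0.5905 0.0485 0.055 ] [0.5182 0.0417 0.0886]
```

```bash
python3 - <<'E'
from h import *
print(np.abs(sense()['qvel']).max()); print(sign_off())
E
```

```text
0.0032266299036174135
the job is handed in; nothing more can be done
None
```

I hooked the aluminium tray, dragged it out until it pressed on the sprung stop, unhooked it and stood the hook tool back on its mat. The job is handed in at about 27 s of the 72 s allowed; it gave no verdict.

- **Pull:** The tray slid at a steady 5 N or so. When it met the stop the pull rose to about 14 N horizontally, roughly 16 N in total, and I held it there.
- **Tray at rest:** After unhooking, the tray sprang back about 2 mm. By the wrist images it should still press the pads by about 2 to 4 mm. That range comes from two rough estimates (where contact began, and the pull force) that differ by about 2 mm. I had no direct reading of the pads.
- **Hook tool:** It stands upright on the mat, with its handle about 20 mm from the mat's centre. The tool pressed on the mat with about 11 N before I let go. The gripper is open, clear of everything and still.
- **Bystanders:** The bottle, beaker and tube box look unmoved in the last overhead image. I compared them by eye and did not measure them.

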